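# Seat a mirror cell in its baseplate and cam-clamp it

## Task

Gently nudge the round mirror cell across the aluminium baseplate, keeping it down on the plate, until it drops flat into the shallow round recess in the cross slab, feeling for it from side to side if need be. Then crank the cam clamp counter-clockwise by its red knob until the green dwell sector of the cam faces the brass jaw, so that the jaw rests fully forward over the cell's flange, and let go. Leave the post-mounted mirror, the screwdriver and the lens tube where they are.

Things in the scene. Friction and masses are not known exactly. Their poses are not given: they have to be found in the camera images.
- fixture: Aluminium baseplate, fixed, 250 (x) x 500 (y) x 16 mm thick, flat on the table. Origin: centre of its underside; y runs along it towards the clamp, z up. Cam axis at x = 0, y = +165 mm. A darker 140 mm long cross slab, flush with its top, carries the recess: centre at y = +40 mm, but 0 to 14 mm to either side of x = 0, differing each time and in no pose: find it by touch or sight.
- mirror_cell: Loose round black mirror cell, 0.4-0.8 kg: flange 112 mm diameter, 12 mm thick, then 92 mm diameter up to 30 mm high. Origin: centre of its underside. Recess: round, 115 mm, 6 mm deep, firm wall. Sliding takes 2 to 7 N. The cell's origin is 16 mm above the table on the plate, 10 mm when home; part-way in, it leans with its low side towards the recess centre. Fingers must not press it over 20 N.
- jaw_tip (a point): Middle of the front face of the brass clamp jaw (30 mm wide, 12 mm thick, underside 7.5 mm above the plate). A light spring (2 to 3 N) holds it back against the cam, which slides it towards the recess (fixture -y) by 14 mm. Fully forward it overlaps the home cell's flange by 7 mm; a flange that still stands up there blocks it. All clamp parts stand at y > 100 mm.
- crank (a joint): Turn of the cam crank about its upright axis, rad, counter-clockwise from above positive, range 0 to 4.0; starts at 0 to 0.5, jaw drawn back; the jaw advances from about 1.0 to 1.95. The cam's dwell, painted green, is from 2.0 to 2.8 (middle 2.4); past 2.9 the jaw draws back. Friction about 0.08 N m; off the dwell the spring may turn it; no stop or click at the dwell.
- crank_axis (a point): Point on the crank's axis, 46 mm above the table.
- crank_knob (a point): Middle of the red round upright crank knob, 22 mm diameter, 46 to 81 mm above the table, standing 60 mm from the axis on the crank arm (16 mm wide, arm's top 46 mm above the table). At crank 0 it lies 0.26 rad clockwise of the fixture's +x direction from the axis; it goes round over the plate's +y end. It does not spin on the arm.
- mirror_post: Bystander: small mirror on a purple-black post with a 60 mm square aluminium foot, 111 mm tall, loose. Origin: centre of its underside.
- driver: Bystander: orange-handled screwdriver, 190 mm long, lying loose on the table.
- lens_tube: Bystander: black lens tube with an orange band, 43 mm diameter, 60 mm tall, standing loose. Origin: centre of its underside.
Things that resemble listed ones, but are neither listed nor needed, are in the scene too. Of the things that look like the mirror_cell, the largest one is meant.

How it is judged:
On the way, in this order (a step that is already met when the one before it is completed fails the run):
1. the mirror cell lies flat and fully down in the recess, with the clamp still open (z of mirror_cell in the frame of fixture between 0.0085 and 0.0115 m and y of mirror_cell in the frame of fixture between 0.034 and 0.046 m and angle between mirror_cell's own z axis and vertical below 0.02 rad and value of joint crank below 0.9 rad), for 0.2 s.
2. the crank is turned so that the jaw rests in the cam's green dwell (value of joint crank between 2 and 2.8 rad), for 0.2 s.
At the end, for the whole second after the job is handed in: The mirror cell lies at rest flat in the recess (origin within 1.5 mm of the recess floor's height, level within 0.02 rad, within 6 mm of the recess along the plate), the crank stands between 2.0 and 2.8 rad and the jaw is fully forward over the flange (within 1.5 mm of its full stroke) (all of step 2 and z of mirror_cell in the frame of fixture between 0.0085 and 0.0115 m and y of mirror_cell in the frame of fixture between 0.034 and 0.046 m and angle between mirror_cell's own z axis and vertical below 0.02 rad and y of jaw_tip in the frame of fixture below 0.0905 m and linear speed of mirror_cell below 0.01 m/s); the robot touches nothing.
It fails at once if the mirror cell is lifted off or tipped up on the plate (z of mirror_cell in the frame of fixture above 0.024 m or angle between mirror_cell's own z axis and vertical above 0.2 rad).
It fails at once if the fingers press the mirror cell with more than 20 N (contact force between the fingers and mirror_cell above 20 N).
It fails at once if a bystander is moved more than 20 mm or knocked over (distance of any of mirror_post, driver, lens_tube from where it was at the start of the episode above 0.02 m or angle between any of mirror_post, lens_tube's own z axis and vertical above 0.5 rad).
It also fails if it takes over 67 s, if anything falls off the work surface, if the arm or the gripper's body presses on something with over 40 N, if the wrist force passes 120 N, or if a joint passes its speed limit or range.

## Robot

A 6-joint arm with a two-finger parallel gripper is mounted at the origin on the work surface. World frame = base frame: x ahead of the robot, y to its left, z up, the work surface at z = 0. Lengths are in m, angles in rad, forces in N, time in s.
With the tool pointing down it reaches from about 0.3 to 0.875 m from the base axis. Payload 6.4 kg.
Tool frame: the origin (TCP) lies midway between the tips of the shut fingers; the grasp point (between the pads) lies 19 mm behind it; x points along the fingers, y is the direction in which the jaws open and shut, and the axes are right-handed (so a half turn about x gives the same grasp; the last joint's range is limited). The gripper opens to 88 mm and grips with 3 to 60 N. Pads are 18 mm wide; open, the fingers measure 123 mm over their backs; the gripper's body (75 mm by 187 mm) begins 45 mm behind the grasp point.
Start: joints at [-1.412, 0.181, 1.607, -0, 1.354, -0.206], TCP at [0.205, -0.537, 0.239] pointing down, gripper open.
Joint ranges: [-2.99, 2.99], [-0.89, 2.07], [0.3, 2.58], [-1.14, 4.28], [0, 2.63], [-3.12, 3.12]. Speed limits (rad/s): [2.57, 2.57, 3.01, 3.14, 3.14, 3.14].

## Interface

Orientations are given as a unit quaternion [w, x, y, z].
In Python, from workcell import r gives the robot as it stands.
- The arm moves only by the tool servo_tool, never from a script. Its argument "rows" is a list that holds one entry, the list of rows, each a list of 7 numbers: the turn, a rotation vector about the tool's x, y, z in rad, then the shift along the tool's x, y, z in mm, then the opening, from 0 (shut) to 1 (fully open). A call has 1 to 5 rows; each row is the pose to reach, as a shift and turn from the pose measured when the call began, along the tool's axes at that moment; what a row does not reach only later rows make up. A row lasts 1/10 s, in which the tool goes at most 50 mm and 8.59 degrees, less where a joint would pass 70% of its speed; a pose out of reach is approached as far as the arm can. A call with a gripper value outside its range is refused whole. The fingers move at their own pace and stop on an object; "force" is the grip in N (left out, the last holds). Time passes only in rows, so rows that repeat a pose let the fingers close. It gives the time, the measured TCP pose, the force and the opening at its end, in the units of the state.
- r.sense(): the state, without advancing time (a new reading comes with each control period).
- r.get_image(name): name is "side" or "top"; returns the picture (384x512x3 uint8, red, green, blue); there is no depth.
- r.camera_params(name): a dict with "fx", "fy", "cx", "cy" (pixels), "k1" (the pictures are not rectified: a ray, as slopes to the right and down, at radius r is drawn at 1 + k1 r^2 times it, then the intrinsics apply), "R" (3x3) and "t" (3): a world point X has camera coordinates R X + t. Camera axes: x right, y down, z forward; pixel columns grow to the right and rows downward; lengths in m; the calibration is good to about 2 mm. A picture is of the moment at which its call begins. camera_params takes no time and is no camera call.
- r.sign_off(): hands the job in, once; it reports no verdict.
The state is a dict: "time": time; "joint_pos": joint angles; "joint_velocities": joint speeds; "tau": joint torques, N m; "eef_pos": TCP position; "tcp_rot": TCP orientation; "wrist_force": force on the tool from outside, world axes, zero at the start; "ft_torque": the same for the moment, N m; "grip_width": finger opening in m.
Only numpy, scipy, OpenCV 4.12 (cv2) and the standard library are available. Lean on these libraries where they do the work, as an engineer would, in place of code of your own. Each camera call takes 0.05 s, during which the arm holds its last target. There are 200 camera calls.

## Working session

There is one attempt and no reset: what is moved stays moved. The work goes in short steps, Python scripts to look and compute and a tool call to move; the robot and the scene stay as the last step left them, time stands still between calls to the robot, and variables do not carry over. Pictures are saved under pics/ and viewed, about 8 in all and at most 12, crops included, and the job is handed in when it is done.

Besides the shell and the picture viewer there is one more tool, called after "Call:" as name(argument=value, ...), one argument or row to a line, values as JSON. servo_tool: Moves the arm, as the interface text tells. Its arguments: {"type":"object","properties":{"rows":{"type":"array"},"force":{"type":"number"}},"required":["rows"]}

```bash
ls; mkdir -p pics; python3 - <<'E'
from workcell import r
import cv2
for n in("top","side"):
    cv2.imwrite(f"pics/{n}0.png",r.get_image(n)[:,:,::-1]); p=r.camera_params(n); print(n,p)
print(r.sense())
E
```

```text
pics
top {'fx': 397.40463497745213, 'fy': 397.40463497745213, 'cx': 254.2636749372269, 'cy': 192.90185303042227, 'k1': -0.11515949160624848, 'R': array([[-0.02122941, -0.99972104, -0.01035163],
       [-0.9948633 ,  0.02214902, -0.09877468],
       [ 0.09897641,  0.00820152, -0.99505598]]), 't': array([0.03788449, 0.54057115, 0.86102986])}
side {'fx': 428.95566821018775, 'fy': 428.95566821018775, 'cx': 256.14694546710854, 'cy': 190.38386960990402, 'k1': -0.15795099798053372, 'R': array([[ 0.98669002, -0.16260027,  0.00198813],
       [-0.07599423, -0.47188775, -0.87837738],
       [ 0.14376257,  0.86653511, -0.47796362]]), 't': array([-0.55448408,  0.10915142,  0.97588067])}
{'time': 0.1, 'joint_pos': array([-1.41232019e+00,  1.81464916e-01,  1.60785692e+00, -2.33558692e-05,
        1.35381205e+00, -2.06308137e-01]), 'joint_velocities': array([-1.04770256e-03, -3.79473778e-05, -3.99514005e-03,  7.10331113e-04,
       -2.28114975e-04, -1.02994220e-03]), 'tau': array([ 2.46108284e-04, -4.34823525e+01, -3.42695189e+01,  7.04214675e-02,
        3.40604607e-02, -5.39212203e-05]), 'eef_pos': array([ 0.20506029, -0.5366949 ,  0.23792596]), 'tcp_rot': array([ 0.1277136 ,  0.69538217,  0.12880349, -0.69537223]), 'wrist_force': array([-0.27514234, -0.11707401,  0.42524102]), 'ft_torque': array([-0.00503523,  0.01561386, -0.04024151]), 'grip_width': 0.08855181249105817}
```

View pics/top0.png

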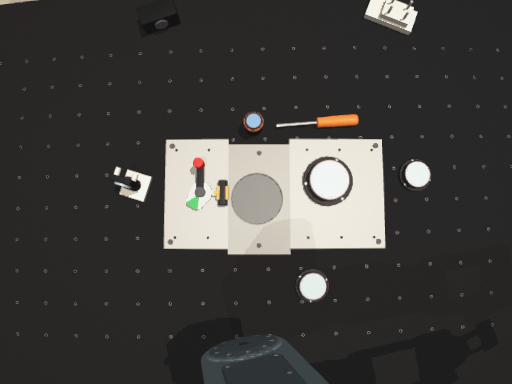

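View pics/side0.png

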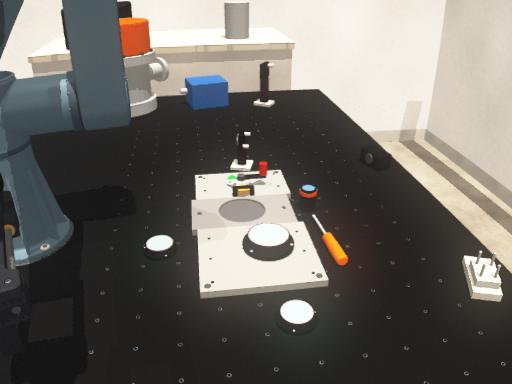

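Candidates for the mirror cell in the top view are (329,180) on the plate, which is the largest, and two smaller ones on the table at (417,174) and (312,286). I choose (329,180). The recess is the dark disc at (257,199), the knob is at (198,162) and the cam axis is near (200,192).

```bash
cat > h.py <<'E'
from workcell import r
import cv2, numpy as np
def ray(n,uv,z):
    p=r.camera_params(n); K=np.array([[p['fx'],0,p['cx']],[0,p['fy'],p['cy']],[0,0,1]])
    uv=np.array(uv,float).reshape(-1,2); d=(uv-[p['cx'],p['cy']])/[p['fx'],p['fy']]; s=d.copy()
    for _ in range(20): s=d/(1+p['k1']*(s**2).sum(1,keepdims=True))
    R,t=np.array(p['R']),np.array(p['t']); c=-R.T@t
    w=np.c_[s,np.ones(len(s))]@R
    return (c+w*((z-c[2])/w[:,2])[:,None])
def blobs(m,amin=30):
    cs,_=cv2.findContours(m.astype(np.uint8),cv2.RETR_EXTERNAL,cv2.CHAIN_APPROX_NONE)
    return sorted([c for c in cs if cv2.contourArea(c)>amin],key=cv2.contourArea,reverse=True)
def circ(P):  # least-squares circle
    A=np.c_[2*P[:,:2],np.ones(len(P))]; s=np.linalg.lstsq(A,(P[:,:2]**2).sum(1),rcond=None)[0]
    return s[0],s[1],np.sqrt(s[2]+s[0]**2+s[1]**2)
E
python3 - <<'E'
from h import *
im=cv2.imread("pics/top0.png"); hsv=cv2.cvtColor(im,cv2.COLOR_BGR2HSV); g=cv2.cvtColor(im,cv2.COLOR_BGR2GRAY)
# plate: bright, closed
m=cv2.morphologyEx(((g>120)).astype(np.uint8),cv2.MORPH_CLOSE,np.ones((3,3)))
for c in blobs(m,150)[:6]:
    print("bright",cv2.contourArea(c),cv2.boundingRect(c),cv2.minAreaRect(c))
roi=lambda m,x0,y0,x1,y1:np.pad(m[y0:y1,x0:x1],((y0,384-y1),(x0,512-x1)))
print("gray samples",g[199,257],g[199,235],g[240,270],g[199,215],g[180,300],g[180,305],g[180,329])
print(g[199,222:292])
cell=blobs(roi(g<60,296,148,362,215))[0]; 
q=ray("top",cell.reshape(-1,2),.028); print("cell flange",circ(q),cv2.boundingRect(cell))
wt=blobs(roi(g>150,308,158,350,202))[0]; q=ray("top",wt.reshape(-1,2),.046); print("glass",circ(q))
rc=blobs(roi(cv2.medianBlur(g,3)<145,228,165,288,230))[0]; q=ray("top",rc.reshape(-1,2),.013); print("recess",circ(q),cv2.boundingRect(rc))
red=((hsv[...,0]<8)|(hsv[...,0]>172))&(hsv[...,1]>150)&(hsv[...,2]>90)
k=blobs(roi(red,180,145,215,200),10)[0]; print("knob",ray("top",cv2.minEnclosingCircle(k)[0],.081),cv2.minEnclosingCircle(k))
big=np.hstack([cv2.resize(im[130:260,155:275],None,fx=3.3,fy=3.3,interpolation=2),cv2.resize(im[130:260,275:395],None,fx=3.3,fy=3.3,interpolation=2)]); cv2.imwrite("pics/crop0.png",big); print(big.shape)
E
```

```text
bright 23805.5 (164, 136, 222, 119) ((273.71319580078125, 195.69073486328125), (116.61280822753906, 221.0675811767578), 89.08578491210938)
bright 1021.5 (365, 0, 53, 32) ((391.8592834472656, 10.861921310424805), (49.55158233642578, 25.423015594482422), 21.250505447387695)
bright 550.0 (299, 273, 28, 29) ((312.5, 287.0), (28.0, 27.0), 90.0)
bright 496.0 (405, 159, 26, 28) ((418.00006103515625, 174.00001525878906), (26.832815170288086, 25.043960571289062), 26.56505012512207)
bright 478.5 (115, 169, 37, 33) ((131.6999969482422, 183.90000915527344), (32.88768768310547, 26.56313133239746), 18.434947967529297)
bright 415.0 (276, 114, 82, 13) ((316.505126953125, 121.08793640136719), (10.100187301635742, 81.44744110107422), 86.633544921875)
gray samples 163 160 200 160 234 69 244
[ 71  75  85 107 161 172 186 208 201 154 160 160 160 160 161 161 161 161
 161 161 161 162 162 163 162 163 163 163 163 163 163 163 163 163 163 163
 164 164 164 164 164 164 164 165 165 165 165 165 165 165 166 165 165 165
 165 166 166 166 167 159 158 213 217 216 217 217 217 222 232 235]
cell flange (np.float64(0.5660322262201951), np.float64(-0.13777193856647652), np.float64(0.04516568534830295)) (306, 165, 21, 37)
glass (np.float64(0.569687771468944), np.float64(-0.14314238263871598), np.float64(0.044953348626843956))Traceback (most recent call last):
  File "<stdin>", line 13, in <module>
IndexError: list index out of range
```

```bash
python3 - <<'E'
from h import *
im=cv2.imread("pics/top0.png"); hsv=cv2.cvtColor(im,cv2.COLOR_BGR2HSV); g=cv2.cvtColor(im,cv2.COLOR_BGR2GRAY)
roi=lambda m,x0,y0,x1,y1:np.pad(m[y0:y1,x0:x1],((y0,384-y1),(x0,512-x1)))
cell=blobs(roi(g<150,296,148,362,215))[0]; 
q=ray("top",cell.reshape(-1,2),.028); print("cell flange",circ(q),cv2.boundingRect(cell))
wt=blobs(roi(g>150,308,158,350,202))[0]; q=ray("top",wt.reshape(-1,2),.046); print("glass",circ(q))
rc=blobs(roi(g<185,229,165,288,230))[0]; q=ray("top",rc.reshape(-1,2),.014); print("recess",circ(q),cv2.boundingRect(rc),cv2.minEnclosingCircle(rc))
red=((hsv[...,0]<8)|(hsv[...,0]>172))&(hsv[...,1]>150)&(hsv[...,2]>90)
k=blobs(roi(red,180,145,215,200),10)[0]; print("knob",ray("top",cv2.minEnclosingCircle(k)[0],.081),cv2.minEnclosingCircle(k))
# plate edges at left/right ends and x-edges: pixel lines -> world
P=blobs(cv2.morphologyEx((g>110).astype(np.uint8),cv2.MORPH_CLOSE,np.ones((3,3))),5000)[0].reshape(-1,2)
W=ray("top",P,.016); 
def fit(sel,ax):
    Q=W[sel]; f=np.polyfit(Q[:,1-ax],Q[:,ax],1); return f
u,v=P.T
for nm,s,ax in (("left",(u<170)&(v>150)&(v<240),1),("right",(u>378)&(v>150)&(v<240),1),("top",(v<145)&(u>175)&(u<222),0),("topR",(v<145)&(u>295)&(u<375),0),("bot",(v>244)&(u>175)&(u<222),0),("botR",(v>244)&(u>295)&(u<375),0)):
    print(nm,s.sum(),fit(s,ax),W[s].mean(0))
print("post",ray("top",[[134,187]],.0),"tube",ray("top",[[253,121]],.06),"driver",ray("top",[[277,125],[357,120]],.015))
big=np.hstack([cv2.resize(im[130:260,155:275],None,fx=3.3,fy=3.3,interpolation=2),cv2.resize(im[130:260,275:395],None,fx=3.3,fy=3.3,interpolation=2)]); cv2.imwrite("pics/crop0.png",big); print(big.shape)
E
```

```text
cell flange (np.float64(0.5658183761420503), np.float64(-0.13900074316006905), np.float64(0.05138063372978243)) (302, 157, 51, 49)
glass (np.float64(0.569687771468944), np.float64(-0.14314238263871598), np.float64(0.044953348626843956))
recess (np.float64(0.5304114321792182), np.float64(0.021459900342704896), np.float64(0.0578652471761653)) (231, 173, 52, 52) ((256.5, 198.3333282470703), 25.923599243164062)
knob [[0.60085875 0.1434694  0.081     ]] ((198.13636779785156, 163.68182373046875), 5.79443359375)
left 89 [-0.01810571  0.24088443] [0.54247905 0.23106246 0.016     ]
right 89 [-0.02097476 -0.25657355] [ 0.53136762 -0.26771886  0.016     ]
top 46 [0.02825498 0.66586288] [0.67016425 0.15223409 0.016     ]
topR 83 [0.01362699 0.66580586] [ 0.66355016 -0.16553157  0.016     ]
bot 46 [0.01630249 0.41835663] [0.42086821 0.15406074 0.016     ]
botR 79 [0.02746541 0.41832367] [ 0.41413944 -0.1523456   0.016     ]
post [[0.56407697 0.30725928 0.        ]] tube [[0.69688436 0.02525461 0.06      ]] driver [[ 0.69896097 -0.02966693  0.015     ]
 [ 0.70767618 -0.21657122  0.015     ]]
(429, 792, 3)
```

View pics/crop0.png

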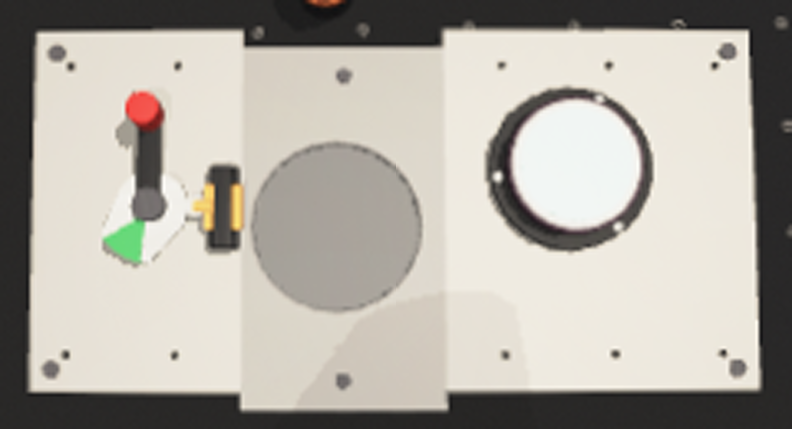

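```bash
cat >> h.py <<'E'
from scipy.spatial.transform import Rotation as Ro
def rot(): return Ro.from_quat(np.roll(r.sense()['tcp_rot'],-1))
def goal(pos,jaw=None):
    """shift (mm) and turn in tool axes to reach world pos with jaw axis along jaw (2-vector), pointing down"""
    s=r.sense(); R=rot(); d=R.inv().apply(np.array(pos)-s['eef_pos'])*1e3
    print("t",s['time'],"tcp",s['eef_pos'].round(4),"F",s['wrist_force'].round(2),"w",s['grip_width'].round(4)); print("shift",d.round(1))
    if jaw is not None:
        for sg in (1,-1):
            y=sg*np.r_[jaw,0]/np.linalg.norm(jaw); x=np.r_[0,0,-1.]; T=np.c_[x,y,np.cross(x,y)]
            print("turn",(R.inv()*Ro.from_matrix(T)).as_rotvec().round(3))
    print("axes\n",R.as_matrix().round(3))
E
python3 - <<'E'
from h import *
im=cv2.imread("pics/top0.png"); g=cv2.cvtColor(im,cv2.COLOR_BGR2GRAY)
m=np.zeros_like(g); m[150:213,298:360]=g[150:213,298:360]<150
h=cv2.convexHull(np.vstack(blobs(m,5))).reshape(-1,2); print("cell hull",circ(ray("top",h,.028)),cv2.minEnclosingCircle(h), ray("top",cv2.minEnclosingCircle(h)[0],.028))
goal([.586,-.215,.1],[.973,.229])
E
```

```text
cell hull (np.float64(0.5648554087740982), np.float64(-0.13767251352029733), np.float64(0.05625526100902389)) ((326.9173583984375, 180.63238525390625), 25.344402313232422) [[ 0.56519002 -0.13743395  0.028     ]]Traceback (most recent call last):
  File "<stdin>", line 5, in <module>
  File "h.py", line 21, in goal
    print("t",s['time'],"tcp",s['eef_pos'].round(4),"F",s['wrist_force'].round(2),"w",s['grip_width'].round(4)); print("shift",d.round(1))
                                                                                      ^^^^^^^^^^^^^^^^^^^^^
AttributeError: 'float' object has no attribute 'round'
```

```bash
sed -i "s/s\['grip_width'\].round(4)/round(s['grip_width'],4)/" h.py; python3 - <<'E'
from h import *
im=cv2.imread("pics/top0.png"); g=cv2.cvtColor(im,cv2.COLOR_BGR2GRAY)
m=np.zeros_like(g); m[160:201,309:350]=g[160:201,309:350]>150
b=blobs(m)[0]; print(cv2.minEnclosingCircle(b),cv2.boundingRect(b),circ(ray("top",b.reshape(-1,2),.046)))
ims=cv2.imread("pics/side0.png"); gs=cv2.cvtColor(ims,cv2.COLOR_BGR2GRAY)
m=np.zeros_like(gs); m[220:254,246:292]=gs[220:254,246:292]>170
b=blobs(m)[0]; h=cv2.convexHull(b).reshape(-1,2); print("side glass",cv2.boundingRect(b),circ(ray("side",h,.046)))
goal([.586,-.215,.1],[.973,.229])
E
```

```text
((329.8438720703125, 178.9471435546875), 20.253602981567383) (310, 160, 39, 40) (np.float64(0.5661468330293031), np.float64(-0.13958144991431606), np.float64(0.04288666727511217))
side glass (246, 220, 46, 26) (np.float64(0.570577995657424), np.float64(-0.12454518715684776), np.float64(0.05713095633875222))
t 0.1 tcp [ 0.2051 -0.5367  0.2379] F [-0.28 -0.12  0.43] w 0.0886
shift [ 138.3 -164.4 -470.6]
turn [-1.437e+00 -1.000e-03  1.000e-03]
turn [1.704e+00 1.000e-03 1.000e-03]
axes
 [[-0.     0.357 -0.934]
 [ 0.002 -0.934 -0.357]
 [-1.    -0.002 -0.   ]]
```

Call:
servo_tool(
  rows=[
    [[-0.14,0,0,5,-16,-46,0.68],[-0.28,0,0,10,-32,-92,0.68],[-0.42,0,0,15,-48,-138,0.68],[-0.56,0,0,20,-64,-184,0.68],[-0.7,0,0,25,-80,-230,0.68]],
  ],
  force=10,
)

```text
time: 0.6
eef_pos: [0.3924, -0.3782, 0.2127]
tcp_rot: [0.36, 0.608, 0.361, -0.608]
wrist_force: [0.9, -0.6, 0.9]
grip_width: 0.06
```

```bash
python3 -c "
from h import *
goal([.5815,-.212,.06],[.977,.214])"
```

```text
t 0.6 tcp [ 0.3924 -0.3782  0.2127] F [ 0.88 -0.61  0.87] w 0.06
shift [ 152.9   86.3 -236.4]
turn [-0.716 -0.002  0.001]
turn [2.425e+00 1.000e-03 2.000e-03]
axes
 [[-0.     0.877 -0.48 ]
 [ 0.002 -0.48  -0.877]
 [-1.    -0.001 -0.001]]
```

Call:
servo_tool(
  rows=[
    [[-0.143,0,0,24,15,-42,0.68],[-0.286,0,0,48,30,-84,0.68],[-0.429,0,0,72,45,-126,0.68],[-0.572,0,0,96,60,-168,0.68],[-0.716,0,0,120,75,-205,0.68]],
  ],
)

```text
time: 1.1
eef_pos: [0.557, -0.2331, 0.0923]
tcp_rot: [0.552, 0.442, 0.553, -0.441]
wrist_force: [-0.8, -0.4, 0.2]
grip_width: 0.0598
```

```bash
python3 -c "
from h import *
goal([.5815,-.212,.019],[.977,.214])"
```

```text
t 1.1 tcp [ 0.557  -0.2331  0.0923] F [-0.78 -0.36  0.24] w 0.0598
shift [ 73.4  28.6 -15. ]
turn [ 0.006 -0.002  0.   ]
turn [-3.136e+00 -0.000e+00 -3.000e-03]
axes
 [[-0.     0.976  0.22 ]
 [ 0.002  0.22  -0.976]
 [-1.    -0.    -0.002]]
```

Call:
servo_tool(
  rows=[
    [[0.006,-0.002,0,20,28,-2,0.68],[0.006,-0.002,0,55,28,-5,0.68],[0.006,-0.002,0,70,28,-8,0.68],[0.006,-0.002,0,73,28,-10,0.68],[0.006,-0.002,0,73,28,-10,0.68]],
  ],
)

```text
time: 1.6
eef_pos: [0.5814, -0.2171, 0.0194]
tcp_rot: [0.55, 0.443, 0.551, -0.444]
wrist_force: [-0.6, -0.2, 0.3]
grip_width: 0.0598
```

```bash
python3 - <<'E'
from h import *
goal([.5815,-.212,.019],[.977,.214])
a,b=r.get_image("top"),r.get_image("side")
cv2.imwrite("pics/v1.png",np.hstack([cv2.resize(a[110:260,220:400],None,fx=2,fy=2)[:300],cv2.resize(b[160:310,170:350],None,fx=2,fy=2)])[:,:,::-1])
E
```

```text
t 1.6 tcp [ 0.5814 -0.2171  0.0194] F [-0.65 -0.15  0.32] w 0.0598
shift [ 0.4  1.2 -4.9]
turn [-0.001 -0.001  0.001]
turn [3.141e+00 1.000e-03 1.000e-03]
axes
 [[-0.001  0.977  0.213]
 [ 0.001  0.213 -0.977]
 [-1.    -0.001 -0.001]]
```

View pics/v1.png

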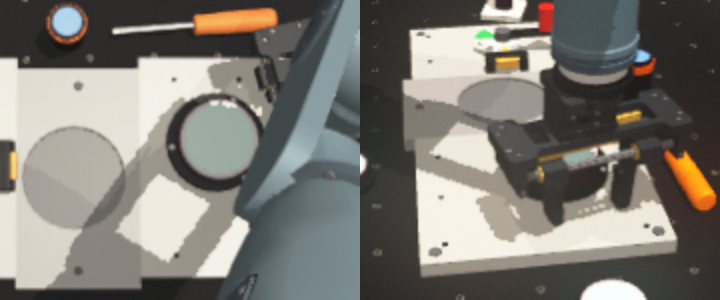

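Call:
servo_tool(
  rows=[
    [[0,0,0,0,1,-5,0.68],[0,0,0,0,1,-10,0.68],[0,0,0,0,1,-14,0.68],[0,0,0,0,1,-17,0.68],[0,0,0,0,1,-19,0.68]],
  ],
)

```text
time: 2.2
eef_pos: [0.5792, -0.1987, 0.0209]
tcp_rot: [0.551, 0.444, 0.55, -0.443]
wrist_force: [0.5, -0.9, -0.5]
grip_width: 0.0601
```

Call:
servo_tool(
  rows=[
    [[0,0,0,0,0,-2,0.68],[0,0,0,0,0,-4,0.68],[0,0,0,0,0,-6,0.68],[0,0,0,0,0,-8,0.68],[0,0,0,0,0,-10,0.68]],
  ],
)

```text
time: 2.7
eef_pos: [0.5773, -0.1894, 0.021]
tcp_rot: [0.552, 0.443, 0.55, -0.444]
wrist_force: [-0.6, -2.3, -1.0]
grip_width: 0.0603
```

Call:
servo_tool(
  rows=[
    [[0,0,0,0,0,-2,0.68],[0,0,0,0,0,-4,0.68],[0,0,0,0,0,-6,0.68],[0,0,0,0,0,-8,0.68],[0,0,0,0,0,-10,0.68]],
  ],
)

```text
time: 3.2
eef_pos: [0.5752, -0.1795, 0.021]
tcp_rot: [0.552, 0.443, 0.55, -0.444]
wrist_force: [0.5, -2.9, -1.1]
grip_width: 0.06
```

Call:
servo_tool(
  rows=[
    [[0,0,0,0.5,0,-4,0.68],[0,0,0,1,0,-9,0.68],[0,0,0,1.5,0,-14,0.68],[0,0,0,2,0,-19,0.68],[0,0,0,2,0,-24,0.68]],
  ],
)

```text
time: 3.7
eef_pos: [0.5715, -0.1571, 0.0204]
tcp_rot: [0.553, 0.443, 0.548, -0.444]
wrist_force: [1.3, -5.9, 5.4]
grip_width: 0.0601
```

Call:
servo_tool(
  rows=[
    [[0,0,0,0,0,-5,0.68],[0,0,0,0,0,-10,0.68],[0,0,0,0,0,-15,0.68],[0,0,0,0,0,-20,0.68],[0,0,0,0,0,-25,0.68]],
  ],
)

```text
time: 4.2
eef_pos: [0.5665, -0.1326, 0.0206]
tcp_rot: [0.554, 0.443, 0.548, -0.444]
wrist_force: [0.7, -4.3, 1.4]
grip_width: 0.06
```

Call:
servo_tool(
  rows=[
    [[0,0,0,0,0,-5,0.68],[0,0,0,0,0,-10,0.68],[0,0,0,0,0,-15,0.68],[0,0,0,0,0,-20,0.68],[0,0,0,0,0,-25,0.68]],
  ],
)

```text
time: 4.7
eef_pos: [0.5612, -0.1079, 0.0206]
tcp_rot: [0.554, 0.443, 0.548, -0.444]
wrist_force: [1.6, -4.7, 1.9]
grip_width: 0.06
```

```bash
python3 - <<'E'
from h import *
goal([.5424,-.0335,.019],[.977,.214])
a,b=r.get_image("top"),r.get_image("side")
cv2.imwrite("pics/v2.png",np.hstack([cv2.resize(a[110:260,150:330],None,fx=2,fy=2)[:300],cv2.resize(b[160:310,170:350],None,fx=2,fy=2)])[:,:,::-1])
E
```

```text
t 4.7 tcp [ 0.5612 -0.1079  0.0206] F [ 1.57 -4.71  1.93] w 0.06
shift [  1.1  -2.5 -76.7]
turn [-0.001  0.007 -0.005]
turn [ 3.141 -0.008 -0.011]
axes
 [[ 0.007  0.977  0.213]
 [-0.005  0.213 -0.977]
 [-1.     0.005  0.007]]
```

View pics/v2.png

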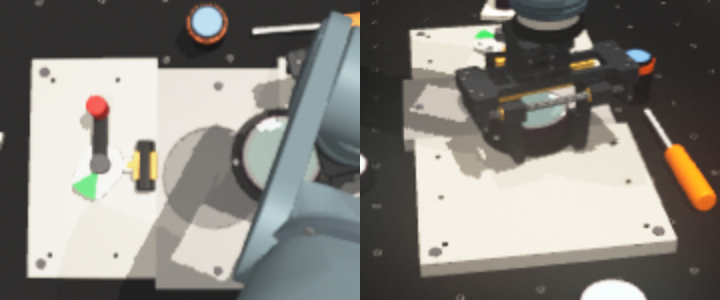

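Call:
servo_tool(
  rows=[
    [[0,0.003,-0.002,-0.3,0,-5,0.68],[0,0.006,-0.004,-0.3,0,-10,0.68],[0,0.006,-0.004,-0.3,-1,-15,0.68],[0,0.006,-0.004,-0.3,-1,-20,0.68],[0,0.006,-0.004,-0.3,-1,-25,0.68]],
  ],
)

```text
time: 5.3
eef_pos: [0.5545, -0.0826, 0.0206]
tcp_rot: [0.551, 0.444, 0.551, -0.443]
wrist_force: [0.7, -4.7, 1.0]
grip_width: 0.0599
```

Call:
servo_tool(
  rows=[
    [[0,0,0,0,0,-5,0.68],[0,0,0,0,0,-10,0.68],[0,0,0,0,0,-15,0.68],[0,0,0,0,-1,-20,0.68],[0,0,0,0,-1,-25,0.68]],
  ],
)

```text
time: 5.8
eef_pos: [0.548, -0.0581, 0.0207]
tcp_rot: [0.551, 0.444, 0.551, -0.443]
wrist_force: [-0.1, -4.0, 1.5]
grip_width: 0.0601
```

```bash
python3 - <<'E'
from h import *
goal([.5424,-.0335,.019],[.977,.214])
E
```

```text
t 5.8 tcp [ 0.548  -0.0581  0.0207] F [-0.08 -4.02  1.5 ] w 0.0601
shift [  1.7  -0.2 -25.2]
turn [-0.    -0.    -0.001]
turn [ 3.141e+00 -1.000e-03  0.000e+00]
axes
 [[ 0.001  0.977  0.214]
 [ 0.     0.214 -0.977]
 [-1.     0.001 -0.   ]]
```

Call:
servo_tool(
  rows=[
    [[0,0,0,0,0,-3,0.68],[0,0,0,0,0,-6,0.68],[0,0,0,0,0,-9,0.68],[0,0,0,0,0,-12,0.68],[0,0,0,0,0,-14,0.68]],
  ],
)

```text
time: 6.3
eef_pos: [0.5451, -0.0443, 0.0208]
tcp_rot: [0.551, 0.444, 0.551, -0.443]
wrist_force: [0.7, -4.4, 3.2]
grip_width: 0.0599
```

Call:
servo_tool(
  rows=[
    [[0,0,0,0,0,-1,0.68],[0,0,0,0,0,-2,0.68],[0,0,0,0,0,-3,0.68],[0,0,0,0,0,-4,0.68],[0,0,0,0,0,-5,0.68]],
  ],
)

```text
time: 6.8
eef_pos: [0.5444, -0.0397, 0.0213]
tcp_rot: [0.551, 0.444, 0.55, -0.443]
wrist_force: [0.7, -4.7, 5.7]
grip_width: 0.0599
```

```bash
python3 - <<'E'
from h import *
goal([.5424,-.0335,.019],[.977,.214])
a,b=r.get_image("top"),r.get_image("side")
cv2.imwrite("pics/v3.png",np.hstack([cv2.resize(a[150:250,180:300],None,fx=3.3,fy=3.3),cv2.resize(b[160:260,190:310],None,fx=3.3,fy=3.3)])[:,:,::-1])
E
```

```text
t 6.8 tcp [ 0.5444 -0.0397  0.0213] F [ 0.66 -4.69  5.72] w 0.0599
shift [ 2.3 -0.7 -6.5]
turn [-0.     0.001 -0.002]
turn [ 3.141e+00 -2.000e-03 -1.000e-03]
axes
 [[ 0.002  0.977  0.214]
 [-0.     0.214 -0.977]
 [-1.     0.002  0.001]]
```

View pics/v3.png

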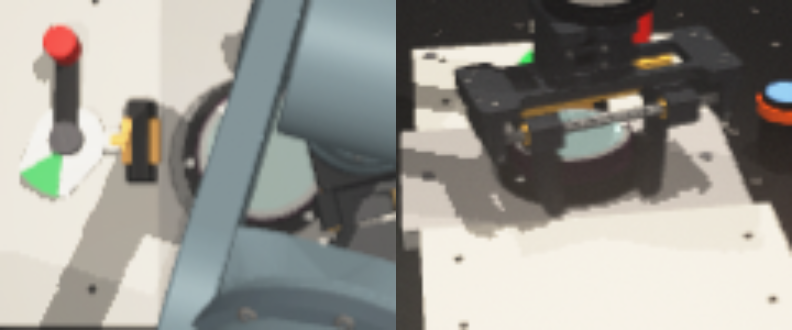

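The cell is leaning in by now, and about 6 mm of travel remains.

Call:
servo_tool(
  rows=[
    [[0,0,0,0,0,-0.8,0.68],[0,0,0,0,0,-1.6,0.68],[0,0,0,0,0,-2.4,0.68],[0,0,0,0,0,-3.2,0.68],[0,0,0,0,0,-4,0.68]],
  ],
)

```text
time: 7.4
eef_pos: [0.5427, -0.035, 0.0205]
tcp_rot: [0.551, 0.444, 0.551, -0.443]
wrist_force: [-0.3, -2.6, -1.3]
grip_width: 0.06
```

Call:
servo_tool(
  rows=[
    [[0,0,0,0,0,-0.6,0.68],[0,0,0,0,0,-1.2,0.68],[0,0,0,0,0,-1.8,0.68],[0,0,0,0,0,-2.4,0.68],[0,0,0,0,0,-2.4,0.68]],
  ],
)

```text
time: 7.9
eef_pos: [0.5421, -0.0327, 0.0205]
tcp_rot: [0.551, 0.444, 0.551, -0.443]
wrist_force: [0.3, -2.4, -1.4]
grip_width: 0.0598
```

Call:
servo_tool(
  rows=[
    [[0,0,0,0,0,-0.4,0.68],[0,0,0,0,0,-0.8,0.68],[0,0,0,0,0,-1.2,0.68],[0,0,0,0,0,-1.6,0.68],[0,0,0,0,0,-1.6,0.68]],
  ],
)

```text
time: 8.4
eef_pos: [0.5418, -0.0311, 0.0205]
tcp_rot: [0.551, 0.443, 0.551, -0.443]
wrist_force: [0.4, -3.3, -0.4]
grip_width: 0.0603
```

```bash
python3 - <<'E'
from h import *
goal([.5424,-.0335,.019],[.977,.214])
a,b=r.get_image("top"),r.get_image("side")
cv2.imwrite("pics/v4.png",np.hstack([cv2.resize(a[150:250,180:300],None,fx=3.3,fy=3.3),cv2.resize(b[160:260,190:310],None,fx=3.3,fy=3.3)])[:,:,::-1])
E
```

```text
t 8.4 tcp [ 0.5418 -0.0311  0.0205] F [ 0.45 -3.26 -0.37] w 0.0603
shift [1.5 0.1 2.5]
turn [-0.    -0.001  0.   ]
turn [3.142e+00 0.000e+00 1.000e-03]
axes
 [[-0.     0.977  0.214]
 [ 0.001  0.214 -0.977]
 [-1.    -0.    -0.001]]
```

View pics/v4.png

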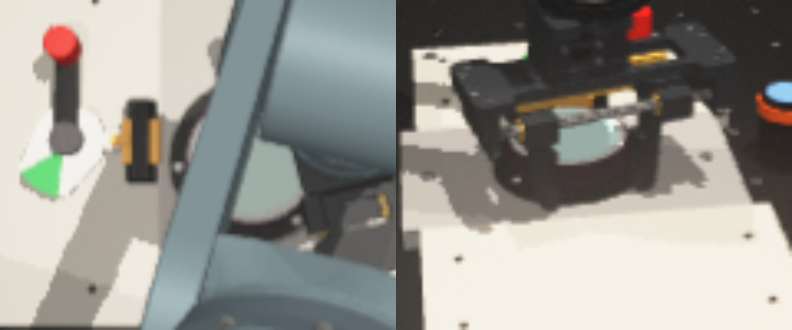

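Call:
servo_tool(
  rows=[
    [[0,0,0,0,0,-0.5,0.68],[0,0,0,0,0,-1,0.68],[0,0,0,0,0,-1.5,0.68],[0,0,0,0,0,-1.5,0.68]],
  ],
)

```text
time: 8.9
eef_pos: [0.5416, -0.0299, 0.0205]
tcp_rot: [0.551, 0.443, 0.551, -0.443]
wrist_force: [0.8, -4.2, -2.1]
grip_width: 0.0596
```

Call:
servo_tool(
  rows=[
    [[0,0,0,0,0,-0.5,0.68],[0,0,0,0,0,-1,0.68],[0,0,0,0,0,-1.5,0.68],[0,0,0,0,0,-1.5,0.68]],
  ],
)

```text
time: 9.3
eef_pos: [0.5415, -0.0292, 0.0206]
tcp_rot: [0.551, 0.443, 0.551, -0.443]
wrist_force: [0.2, -7.2, -2.2]
grip_width: 0.0597
```

Call:
servo_tool(
  rows=[
    [[0,0,0,0,0,8,0.68],[0,0,0,0,0,25,0.68],[0,0,0,-30,0,35,0.68],[0,0,0,-75,0,50,0.68],[0.1,0,0,-120,0,65,0.68]],
  ],
)

```text
time: 9.8
eef_pos: [0.5547, -0.0934, 0.1415]
tcp_rot: [0.527, 0.47, 0.528, -0.471]
wrist_force: [0.1, -0.1, -1.3]
grip_width: 0.0597
```

Call:
servo_tool(
  rows=[
    [[0.14,0,0,0,0,46,0.68],[0.28,0,0,0,0,92,0.68],[0.28,0,0,0,0,138,0.68]],
  ],
)

```text
time: 10.1
eef_pos: [0.5708, -0.2328, 0.1423]
tcp_rot: [0.456, 0.541, 0.456, -0.54]
wrist_force: [0.7, -0.5, 0.0]
grip_width: 0.0597
```

```bash
python3 - <<'E'
from h import *
goal([.606,.1435,.13],[.06,-1])
a,b=r.get_image("top"),r.get_image("side")
cv2.imwrite("pics/top5.png",a[:,:,::-1]);cv2.imwrite("pics/side5.png",b[:,:,::-1])
cv2.imwrite("pics/v5.png",np.hstack([cv2.resize(a[145:255,160:300],None,fx=2.8,fy=2.8),cv2.resize(b[150:260,180:320],None,fx=2.8,fy=2.8)])[:,:,::-1])
E
```

```text
t 10.1 tcp [ 0.5708 -0.2328  0.1423] F [ 0.69 -0.45  0.03] w 0.0597
shift [  12.5  -28.7 -376.8]
turn [ 1.342 -0.     0.   ]
turn [-1.8 -0.  -0. ]
axes
 [[ 0.     0.986 -0.169]
 [ 0.    -0.169 -0.986]
 [-1.     0.    -0.   ]]
```

View pics/v5.png

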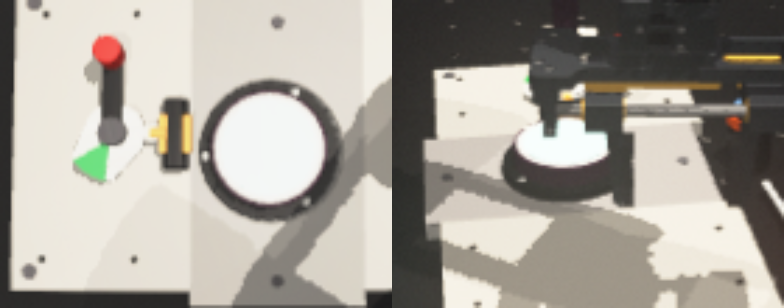

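Call:
servo_tool(
  rows=[
    [[0.14,0,0,-48,0,0,0.6],[0.28,0,0,-96,0,0,0.6],[0.42,0,0,-130,10,0,0.6],[0.56,0,0,-150,30,0,0.6]],
  ],
)

```text
time: 10.6
eef_pos: [0.6008, -0.2423, 0.2965]
tcp_rot: [0.288, 0.648, 0.285, -0.646]
wrist_force: [1.1, -0.1, 0.6]
grip_width: 0.0528
```

```bash
python3 - <<'E'
from h import *
a,b=r.get_image("top"),r.get_image("side")
cv2.imwrite("pics/top6.png",a[:,:,::-1]);cv2.imwrite("pics/side6.png",b[:,:,::-1])
cv2.imwrite("pics/v6.png",np.hstack([cv2.resize(a[145:255,160:300],None,fx=2.8,fy=2.8),cv2.resize(b[150:260,180:320],None,fx=2.8,fy=2.8)])[:,:,::-1])
g=cv2.cvtColor(a,cv2.COLOR_RGB2GRAY); m=np.zeros_like(g); m[172:222,230:285]=g[172:222,230:285]>200
m[:, :235]=0; 
bl=[c for c in blobs(m,300)][0]; print("top glass",cv2.boundingRect(bl),circ(ray("top",cv2.convexHull(bl).reshape(-1,2),.040)))
g=cv2.cvtColor(b,cv2.COLOR_RGB2GRAY); m=np.zeros_like(g); m[185:215,215:275]=g[185:215,215:275]>200
cs=blobs(m,50); print([(cv2.boundingRect(c),cv2.contourArea(c)) for c in cs])
for z in(.034,.040,.046): print(z,circ(ray("side",cv2.convexHull(cs[0]).reshape(-1,2),z)))
goal([.606,.1435,.13],[.06,-1])
# calib of the method on the first pictures (cell on plate, z .046)
E
```

```text
top glass (237, 178, 34, 39) (np.float64(0.5319448898921485), np.float64(0.026533580088492104), np.float64(0.04025444726001961))
[((215, 185, 60, 30), 914.0)]
0.034 (np.float64(0.5504733948119215), np.float64(0.04997632116404391), np.float64(0.09665144423991563))
0.04 (np.float64(0.5489392110456354), np.float64(0.03938804876070856), np.float64(0.09555606578498883))
0.046 (np.float64(0.5474050272793485), np.float64(0.028799776357373408), np.float64(0.09446068733005963))
t 10.7 tcp [ 0.6027 -0.2427  0.2961] F [ 0.21  0.08 -0.13] w 0.0529
shift [ 164.3 -257.1 -289.3]
turn [ 0.779 -0.004 -0.008]
turn [-2.363  0.009 -0.005]
axes
 [[ 0.007  0.744 -0.668]
 [-0.005 -0.668 -0.744]
 [-1.     0.008 -0.001]]
```

View pics/v6.png

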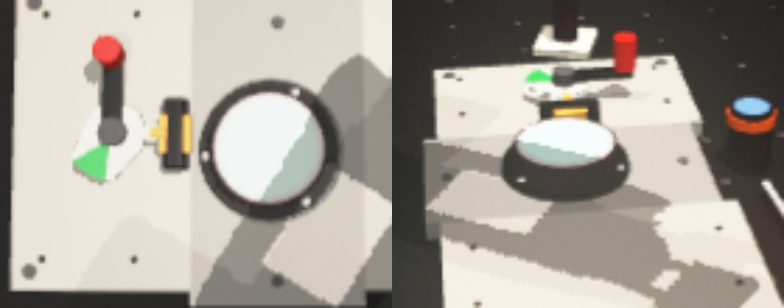

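```bash
python3 - <<'E'
from h import *
from scipy.optimize import brentq
def glass(f,seed,th=110):
    g=cv2.imread(f,0); m=(g>th).astype(np.uint8)
    n,l,st,_=cv2.connectedComponentsWithStats(m,connectivity=4); k=l[seed[1],seed[0]]
    c=blobs(l==k)[0]; print(f,st[k]); return cv2.convexHull(c).reshape(-1,2)
for nm,t,s in (("start",((329,180)),(268,235)),("now",((255,198)),(240,200))):
    T=glass(f"pics/top{0 if nm=='start' else 6}.png",t); S=glass(f"pics/side{0 if nm=='start' else 6}.png",s)
    f=lambda z:circ(ray("top",T,z))[1]-circ(ray("side",S,z))[1]
    z=brentq(f,-.05,.15); print(nm,"z",z,circ(ray("top",T,z)),circ(ray("side",S,z)))
    for n,P in(("top",T),("side",S)):   # tilt: ellipse-plane residual via apparent x/y extents
        q=ray(n,P,z); print(n,np.ptp(q,0)[:2])
g=cv2.imread("pics/top6.png",0)
m=np.zeros_like(g); m[165:230,228:284]=g[165:230,228:284]<75
h=cv2.convexHull(blobs(m,100)[0]).reshape(-1,2); print("flange@.022",circ(ray("top",h,.022)),cv2.boundingRect(h))
E
```

```text
pics/top0.png [  164   138   222   117 23208]
pics/side0.png [  191   159   138   139 12574]
start z 0.019254831316605076 (np.float64(0.5449325176516426), np.float64(-0.019367559296952386), np.float64(0.24523941887556255)) (np.float64(0.572689923625095), np.float64(-0.01936755929695222), np.float64(0.27019566583911264))
top [0.26785404 0.50098057]
side [0.2655106  0.60491279]
pics/top6.png [  164   138   222   117 23024]
pics/side6.png [  191   159   138   139 12680]
now z 0.019634531337730812 (np.float64(0.5459194242343098), np.float64(-0.019683945802169506), np.float64(0.24533255284313546)) (np.float64(0.5581548813126794), np.float64(-0.019683945802169756), np.float64(0.26471904868635165))
top [0.26722045 0.50076715]
side [0.26490039 0.6044907 ]
flange@.022 (np.float64(0.529543016337865), np.float64(0.023124077421325606), np.float64(0.054605453883268484)) (231, 174, 50, 50)
```

```bash
python3 - <<'E'
from h import *
from scipy.optimize import brentq
def glass(f,c,ax,th):
    g=cv2.resize(cv2.imread(f,0),None,fx=4,fy=4,interpolation=cv2.INTER_CUBIC); m=np.zeros_like(g)
    cv2.ellipse(m,(int(4*c[0]),int(4*c[1])),(int(4*ax[0]),int(4*ax[1])),0,0,360,1,-1)
    b=blobs((g>th)&(m>0),200)[0]; e=cv2.fitEllipse(cv2.convexHull(b)); print(f,np.round(np.array(e[0])/4,2),np.round(np.array(e[1])/4,2),round(e[2]))
    return (cv2.convexHull(b).reshape(-1,2)-1.5)/4
for nm,T,S in (("start",("pics/top0.png",(329.5,180),(22.5,22.5),130),("pics/side0.png",(268.5,234.5),(22,13.5),130)),("now",("pics/top6.png",(256,198.5),(22.5,22.5),115),("pics/side6.png",(242,200.3),(20,11),115))):
    T=glass(*T);S=glass(*S)
    f=lambda z:circ(ray("top",T,z))[1]-circ(ray("side",S,z))[1]
    z=brentq(f,-.05,.15); print(nm,"z",z,circ(ray("top",T,z)),circ(ray("side",S,z)))
E
```

```text
pics/top0.png [329.83 179.06] [39.59 41.61] 14
pics/side0.png [268.59 233.65] [25.43 43.4 ] 90
start z 0.04775222265797571 (np.float64(0.5671258421532687), np.float64(-0.1398306797991142), np.float64(0.04483301983363683)) (np.float64(0.5649353913317129), np.float64(-0.13983067979911398), np.float64(0.0471746583724201))
pics/top6.png [255.93 197.24] [39.53 41.42] 29
pics/side6.png [241.88 199.4 ] [20.27 39.92] 89
now z 0.042964704611171745 (np.float64(0.5310271210579577), np.float64(0.023353739983469013), np.float64(0.044354786689925256)) (np.float64(0.52929086247334), np.float64(0.02335373998346879), np.float64(0.04955425285498981))
```

Call:
servo_tool(
  rows=[
    [[0.1,0.002,-0.003,12,-32,-36,0.6],[0.2,0.004,-0.006,24,-64,-72,0.6],[0.3,0.004,-0.006,36,-96,-108,0.6],[0.4,0.004,-0.006,48,-128,-144,0.6],[0.5,0.004,-0.006,60,-160,-180,0.6]],
  ],
)

```text
time: 11.2
eef_pos: [0.6023, -0.0001, 0.2323]
tcp_rot: [0.118, 0.698, 0.12, -0.696]
wrist_force: [0.2, -0.1, -0.4]
grip_width: 0.0528
```

```bash
python3 - <<'E'
from h import *
im=cv2.imread("pics/top6.png"); hsv=cv2.cvtColor(im,cv2.COLOR_BGR2HSV)
red=((hsv[...,0]<8)|(hsv[...,0]>172))&(hsv[...,1]>120)&(hsv[...,2]>80); m=np.zeros_like(red); m[150:180,185:212]=red[150:180,185:212]
k=blobs(m,10)[0]; bb=cv2.boundingRect(k); print(bb,"knob bbox mid",ray("top",[bb[0]+bb[2]/2-.5,bb[1]+bb[3]/2-.5],.07),"top edge",ray("top",[bb[0]+bb[2]/2-.5,bb[1]],.081))
print("hub",ray("top",[200,191.8],.048))
s=cv2.imread("pics/side6.png"); hs=cv2.cvtColor(s,cv2.COLOR_BGR2HSV)
red=((hs[...,0]<8)|(hs[...,0]>172))&(hs[...,1]>120)&(hs[...,2]>80); m=np.zeros_like(red); m[155:185,250:275]=red[155:185,250:275]
bb=cv2.boundingRect(blobs(m,10)[0]); print(bb,"side knob mid",ray("side",[bb[0]+bb[2]/2-.5,bb[1]+bb[3]/2-.5],.0635))
goal([.605,.1435,.13],[-.06,-1])
E
```

```text
(193, 158, 11, 12) knob bbox mid [[0.60321836 0.14541515 0.07      ]] top edge [[0.6131154  0.14370488 0.081     ]]
hub [[0.54424317 0.14469538 0.048     ]]
(259, 161, 9, 15) side knob mid [[0.60427564 0.14379848 0.0635    ]]
t 11.2 tcp [ 6.023e-01 -1.000e-04  2.323e-01] F [ 0.16 -0.1  -0.42] w 0.0528
shift [ 102.9 -134.3  -49.8]
turn [ 0.399 -0.004  0.003]
turn [-2.743 -0.004 -0.006]
axes
 [[ 0.004  0.332 -0.943]
 [ 0.004 -0.943 -0.332]
 [-1.    -0.002 -0.005]]
```

Call:
servo_tool(
  rows=[
    [[0.1,0,0,20,-36,-13,0.6],[0.2,0,0,45,-72,-27,0.6],[0.3,0,0,70,-105,-40,0.6],[0.39,-0.004,0.003,95,-134,-49,0.6],[0.39,-0.004,0.003,103,-134,-49,0.6]],
  ],
)

```text
time: 11.7
eef_pos: [0.5998, 0.1464, 0.1246]
tcp_rot: [0.016, -0.704, 0.016, 0.71]
wrist_force: [-0.6, -0.2, -0.7]
grip_width: 0.053
```

```bash
python3 - <<'E'
from h import *
goal([.604,.144,.057],[-.035,-1])
E
```

```text
t 11.7 tcp [0.5998 0.1464 0.1246] F [-0.63 -0.16 -0.69] w 0.053
shift [67.6  2.2 -4.9]
turn [-0.01   0.009  0.   ]
turn [ 3.131e+00  1.000e-03 -1.400e-02]
axes
 [[-0.009 -0.045 -0.999]
 [ 0.001 -0.999  0.045]
 [-1.    -0.     0.009]]
```

Call:
servo_tool(
  rows=[
    [[-0.01,0.009,0,25,2,-5,0.6],[-0.01,0.009,0,50,2,-5,0.6],[-0.01,0.009,0,67,2,-5,0.6],[-0.01,0.009,0,67,2,-5,0.3],[-0.01,0.009,0,67,2,-5,0.3]],
  ],
)

```text
time: 12.2
eef_pos: [0.6041, 0.1435, 0.0577]
tcp_rot: [0.012, -0.707, 0.012, 0.707]
wrist_force: [0.5, 0.4, -0.4]
grip_width: 0.039
```

Call:
servo_tool(
  rows=[
    [[0,0,0,0,0,0,0.1],[0,0,0,0,0,0,0.1],[0,0,0,0,0,0,0.1]],
  ],
  force=10,
)

```text
time: 12.5
eef_pos: [0.6055, 0.1436, 0.0594]
tcp_rot: [-0.012, 0.708, -0.012, -0.706]
wrist_force: [1.8, 0.4, 3.1]
grip_width: 0.0217
```

```bash
python3 - <<'E'
from h import *
goal([.604,.144,.057],[-.035,-1])
c=np.array([.545,.1462]);p=r.sense()['eef_pos'][:2]-c;print(np.hypot(*p),np.arctan2(p[1],p[0])); print(r.sense()['joint_pos'].round(2))
E
```

```text
t 12.5 tcp [0.6055 0.1436 0.0594] F [1.77 0.38 3.08] w 0.0217
shift [ 2.4 -0.3  1.5]
turn [ 0.001 -0.003  0.001]
turn [-3.141e+00 -1.000e-03 -5.000e-03]
axes
 [[ 0.003 -0.034 -0.999]
 [ 0.001 -0.999  0.034]
 [-1.    -0.001 -0.003]]
0.06052676720855049 -0.042929966139115726
[0.04 0.49 1.6  0.   1.05 1.65]
```

Call:
servo_tool(
  rows=[
    [[-0.12,0,0,0,-7.2,0.4,0.1],[-0.24,0,0,0,-14.3,1.7,0.1],[-0.36,0,0,0,-21.1,3.8,0.1],[-0.48,0,0,0,-27.7,6.8,0.1],[-0.6,0,0,0,-33.9,10.5,0.1]],
  ],
)

```text
time: 13.0
eef_pos: [0.5968, 0.1784, 0.0596]
tcp_rot: [0.199, 0.68, 0.199, -0.677]
wrist_force: [3.0, 0.6, -4.4]
grip_width: 0.0216
```

```bash
cat >> h.py <<'E'
def crank():
    c=np.array([.545,.1462]);s=r.sense();p=s['eef_pos'][:2]-c;a=np.arctan2(p[1],p[0]);y=rot().as_matrix()[:,1]
    print("R",np.hypot(*p),"crank by pos",a+.281,"by jaw",(np.arctan2(y[1],y[0])+np.pi/2+.281)%(2*np.pi),"F",s['wrist_force'].round(1),"M",s['ft_torque'].round(2),s['eef_pos'].round(4),rot().as_matrix()[:,0].round(3))
E
python3 -c "
from h import *
crank()"
```

```text
R 0.06094684547314081 crank by pos 0.8371938706212899 by jaw 0.8515631528420501 F [ 3.   0.6 -4.4] M [ 0.32 -0.51 -0.08] [0.5968 0.1784 0.0596] [ 0.005  0.001 -1.   ]
```

Call:
servo_tool(
  rows=[
    [[-0.12,0,0,0,-7.2,0.5,0.1],[-0.24,0,0,0,-14.3,1.9,0.1],[-0.36,0,0,0,-21.1,4.0,0.1],[-0.48,0,0,0,-27.7,7.0,0.1],[-0.6,0,0,0,-33.9,10.8,0.1]],
  ],
)

```text
time: 13.5
eef_pos: [0.5698, 0.2022, 0.0596]
tcp_rot: [0.393, 0.591, 0.392, -0.586]
wrist_force: [3.5, 4.7, -5.5]
grip_width: 0.0217
```

```bash
python3 -c "
from h import *
crank()"
```

```text
R 0.061304084399852736 crank by pos 1.434555711481512 by jaw 1.4564709151607764 F [ 3.5  4.7 -5.5] M [ 0.7  -0.62 -0.06] [0.5698 0.2022 0.0596] [ 0.007  0.003 -1.   ]
```

Call:
servo_tool(
  rows=[
    [[-0.12,0,0,0,-7.3,0.3,0.1],[-0.24,0,0,0,-14.4,1.5,0.1],[-0.36,0,0,0,-21.3,3.6,0.1],[-0.48,0,0,0,-27.9,6.6,0.1],[-0.6,0,0,0,-34.2,10.2,0.1]],
  ],
)

```text
time: 14.0
eef_pos: [0.5345, 0.2067, 0.0595]
tcp_rot: [0.551, 0.448, 0.548, -0.442]
wrist_force: [3.6, 2.7, -4.3]
grip_width: 0.0218
```

```bash
python3 -c "
from h import *
crank()"
```

```text
R 0.061430303460972537 crank by pos 2.023365949218455 by jaw 2.061720609495256 F [ 3.6  2.7 -4.3] M [ 0.38 -0.46  0.03] [0.5345 0.2067 0.0595] [ 0.008  0.004 -1.   ]
```

Call:
servo_tool(
  rows=[
    [[-0.12,0,0,0,-7.3,0.4,0.1],[-0.24,0,0,0,-14.4,1.7,0.1],[-0.36,0,0,0,-21.2,3.8,0.1],[-0.36,0,0,0,-21.2,3.8,0.1],[-0.36,0,0,0,-21.2,3.8,0.1]],
  ],
)

```text
time: 14.5
eef_pos: [0.5139, 0.1991, 0.0594]
tcp_rot: [0.621, 0.343, 0.618, -0.337]
wrist_force: [-4.0, 3.4, 1.3]
grip_width: 0.0216
```

```bash
python3 -c "
from h import *
crank()"
```

```text
R 0.061343158700682285 crank by pos 2.382739983072838 by jaw 2.4187961467472583 F [-4.   3.4  1.3] M [0.6  0.47 0.04] [0.5139 0.1991 0.0594] [ 0.007  0.005 -1.   ]
```

Call:
servo_tool(
  rows=[
    [[0,0,0,0,0,0,0.6],[0,0,0,0,0,0,0.6],[0,0,0,-15,0,0,0.6],[0,0,0,-60,0,0,0.6],[0,0,0,-105,0,0,0.6]],
  ],
)

```text
time: 15.0
eef_pos: [0.5127, 0.1982, 0.1658]
tcp_rot: [0.621, 0.343, 0.619, -0.338]
wrist_force: [0.9, -0.3, 0.6]
grip_width: 0.0529
```

```bash
python3 -c "
from h import *
goal([.40,-.20,.30])"
```

```text
t 15.0 tcp [0.5127 0.1982 0.1658] F [ 0.91 -0.26  0.62] w 0.0529
shift [-136.5 -307.7  275.5]
axes
 [[ 0.006  0.844  0.536]
 [ 0.004  0.536 -0.844]
 [-1.     0.007 -0.001]]
```

Call:
servo_tool(
  rows=[
    [[0,0,0,-30,-25,20,0.6],[0,0,0,-60,-55,45,0.6],[0,0,0,-85,-88,75,0.6],[0,0,0,-105,-120,105,0.6],[0,0,0,-115,-155,138,0.6]],
  ],
)

```text
time: 15.5
eef_pos: [0.4556, -0.0035, 0.2834]
tcp_rot: [0.623, 0.343, 0.617, -0.338]
wrist_force: [0.4, -0.0, -0.1]
grip_width: 0.0524
```

Call:
servo_tool(
  rows=[
    [[0,0,0,-5,-34,32,0.6],[0,0,0,-10,-68,64,0.6],[0,0,0,-15,-102,96,0.6],[0,0,0,-20,-136,128,0.6],[0,0,0,-20,-136,128,0.6]],
  ],
)

```text
time: 16.0
eef_pos: [0.4082, -0.1899, 0.3045]
tcp_rot: [0.623, 0.344, 0.614, -0.341]
wrist_force: [0.7, 0.7, 0.2]
grip_width: 0.0532
```

```bash
python3 - <<'E'
from h import *
a,b=r.get_image("top"),r.get_image("side")
cv2.imwrite("pics/top7.png",a[:,:,::-1]);cv2.imwrite("pics/side7.png",b[:,:,::-1])
cv2.imwrite("pics/v7.png",np.hstack([cv2.resize(a[145:255,160:300],None,fx=2.8,fy=2.8),cv2.resize(b[150:260,180:320],None,fx=2.8,fy=2.8)])[:,:,::-1])
hsv=cv2.cvtColor(a,cv2.COLOR_RGB2HSV)
m=((hsv[...,0]<8)|(hsv[...,0]>172))&(hsv[...,1]>120)&(hsv[...,2]>80)
for c in blobs(m,20):
    bb=cv2.boundingRect(c); p=ray("top",[bb[0]+bb[2]/2-.5,bb[1]+bb[3]/2-.5],.07)[0]; print(bb,p.round(4),"crank",np.arctan2(p[1]-.1462,p[0]-.545)+.281)
print(r.sense()['eef_pos'],r.sense()['time'])
E
```

```text
(169, 201, 12, 10) [0.5138 0.1965 0.07  ] crank 2.407509307182665
[ 0.40901543 -0.18569569  0.303458  ] 16.1
```

View pics/v7.png

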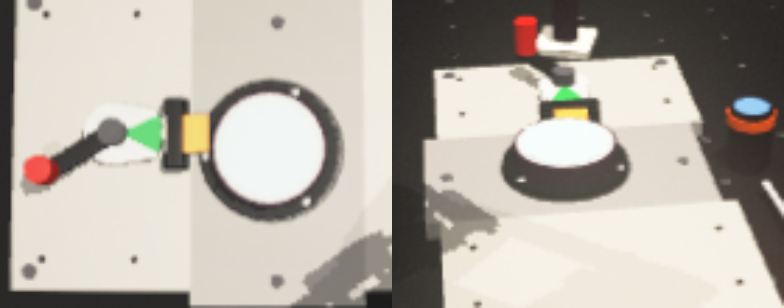

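The green sector faces the jaw, the jaw overlaps the flange at about (205,133) in the crop, and the crank reads about 2.41. The cell is concentric with the recess and the arm is clear, so I am handing in.

```bash
python3 -c "
from workcell import r
print(r.sign_off())"
```

```text
the job is handed in; nothing more can be done
None
```

The mirror cell is down in the recess and clamped, and I handed the job in at about 16 s of the 67 s allowed. No verdict is reported.

**What I did:** I pushed the cell with the half-open fingers as a two-point cradle. Push forces were about 3–5 N, and 7 N against the far wall at the end. I then gripped the red knob, turned it counter-clockwise about 2.15 rad along its arc, let go and moved the arm clear.

**Last checks:**
- **Crank:** it read 2.41 rad from the camera, and 2.38 and 2.42 from the tool pose.
- **Jaw:** the last picture shows the green sector facing the jaw and the jaw lying over the flange. I did not measure its stroke in mm.
- **Cell position:** it looks concentric with the recess. The two-camera check before clamping showed the top had dropped 4.8 mm, against 6 mm expected, within the calibration error. The vertical force fell away as it dropped in, and it then met a firm wall.
- **Bystanders:** the mirror post's foot and the lens tube look unmoved in the before and after crops. The screwdriver is only partly in those crops, but the arm came nowhere near it.

**One oddity:** the fingertips rode about 1.5 mm higher than commanded during the push, with up to 5.7 N of vertical force. It did no visible harm.

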